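Tip the brass nuts down the chute into the self-closing hopper

ROBOT

A 6-joint arm with a two-finger parallel gripper is mounted at the origin on the work surface. World frame = base frame: x ahead of the robot, y to its left, z up, the work surface at z = 0. Lengths are in mm, angles in rad, forces in N, time in s.
With the tool pointing down it reaches from about 350 to 975 mm from the base axis. Payload 7.1 kg.
Tool frame: the origin (TCP) lies at the centre of the arm's flange, where the gripper is bolted on; the fingertips stand 182 mm ahead of it and the grasp point (between the pads) lies 163 mm ahead of it; z points along the fingers, y is the line along which they close (so a half turn about z gives the same grasp; the last joint's range is limited). The gripper opens to 88 mm and grips with 3 to 60 N. Pads are 20 mm wide; open, the fingers measure 115 mm over their backs; the gripper's body (75 mm by 178 mm) begins 61 mm behind the grasp point.
Start: joints at [1.131, 0.423, 1.63, -0, 1.089, -0.019], TCP at [255.275, 570.475, 404.675] pointing down, gripper open.
Joint ranges: [-3, 3], [-0.9, 2.11], [0.09, 2.58], [-1.31, 4.45], [0.11, 2.69], [-2.54, 2.54]. Speed limits (rad/s): [2.39, 2.39, 3.01, 3.14, 3.14, 3.14].

INTERFACE

Orientations are given as a rotation vector (axis times angle).
In Python, from workcell import readout, get_image, ctrl gives the robot as it stands.
- The arm moves only by the tool step_arm, never from a script. Its argument "targets" is a list that holds one entry, the list of rows, each a list of 7 numbers: the shift along the world's x, y, z as a fraction of full scale, then the turn, a rotation vector about the world's x, y, z as a fraction of full scale, then the opening, from 0 (shut) to 1 (fully open). In form: [[[dx, dy, dz, wx, wy, wz, claw], ...]]. A call has exactly 5 rows; each row shifts and turns the commanded pose from where the row before left it; what a row does not reach is not made up. Full scale, the value 1, is 0.05 m for a shift and 4 degrees for a turn. A row lasts 1/8 s, in which the tool goes at most 62.5 mm and 10.7 degrees, less where a joint would pass 70% of its speed; a pose out of reach is approached as far as the arm can. A call with a number of a shift or a turn outside -1 to 1 is refused whole. A call with a gripper value outside its range is refused whole. The fingers move at their own pace and stop on an object; the grip force is fixed at half the most. Time passes only in rows, so rows that do not move let the fingers close, or fill a call up. It gives the time, the measured TCP pose, the force, the opening and the grip force at its end, in the units of the state.
- readout.get_obs(): the state, without advancing time (a new reading comes with each control period).
- get_image(name): name is "side" or "top"; returns a dict with "pixels" (480x640x3 uint8, red, green, blue), "intrinsics" (3x3 intrinsics, pixels), "extrinsics" (4x4, takes a point from world to camera coordinates). Camera axes: x right, y down, z forward; pixel columns grow to the right and rows downward; lengths in mm; the calibration is good to about 2 mm. A picture is of the moment at which its call begins. There is no depth.
- ctrl.close_job(): hands the job in; it is judged then, once.
The state is a dict: "t": time; "qpos": joint angles; "qvel": joint speeds; "joint_torque": joint torques, N m; "ee_pos": TCP position; "orientation": TCP orientation; "ft_force": force on the tool from outside, world axes, zero at the start; "moment": the same for the moment, N m; "width": finger opening in mm; "grasp_force": force on a finger pad.
Only numpy, scipy, OpenCV 4.12 (cv2) and the standard library are available. Lean on these libraries where they do the work, as an engineer would, in place of code of your own. Each camera call takes 0.05 s, during which the arm holds its last target. There are 200 camera calls.

TASK

Refill the clear parts hopper: take the steel chute by its wooden handle and, while it is still level, press its nose gently on the hopper's sprung metal collar until the shutter in the throat opens. Keep that gentle pressure, never hard enough to jam the collar against its stop, and tip the chute until all five brass nuts have slid down into the bin. Then set the empty chute back flat on its cork mat and let go, leaving the mug, the vase and the tin where they stand.

Things in the scene. Friction and masses are not known exactly. Their poses are not given: they have to be found in the camera images.
- hopper: Parts hopper, fixed; origin: centre of the underside of its 130 mm square base, on the counter, z up along the throat's axis. Clear bin 112 mm square, rim 110 mm high; above it a grey 130 mm square head clamped at some height (does not move), with a round guide rim 104 mm across. From it stands the collar, a flat metal ring: 92 mm outside, hole (throat) 46 mm, 20 mm thick, top 12 mm over the guide rim.
- hopper_throat (a point): Point on the throat's axis, 110 mm above the counter (bin rim), NOT at the collar. The collar's flat top is 150 to 195 mm above the counter, by how the head was clamped: not measured, find it by feel. It slides straight down 8 mm on a spring: 2.5 N starts it, 4.7 N holds it 5 mm down, 6 N 8 mm down; there is a hard stop, where force shoots up (over 20 N is rough). Any side may be approached.
- hopper_floor (a point): Centre of the bin's inner floor, 14 mm above the counter. Nuts get here through the throat, whose underside is closed by a square shutter plate worked by the collar: it hinges down 10 degrees per mm of collar travel, so press it 5 to 7 mm, 4.7 to 5.6 N, and shuts when the collar springs back up. The nuts' weight does not open it.
- chute: Steel U-channel chute, loose, 0.2 to 0.33 kg; origin: centre of its underside, x from open nose to closed tail, z up. 180 mm long (x -90 to +90), 34 mm wide outside, 28 inside, 24 high, floor 3. With the nose near the throat's axis its underside bears on the near part of the collar; it then tips about the throat's near edge (15 mm from the axis for its width). Slick: nuts stay when level, start at 14 to 22 degrees; 35 to 40 empties it.
- chute_grip (a point): Centre of the chute's wooden handle, a block standing crosswise over the channel, centre at x = +5, y = 0, 54 mm above the chute's underside; axes as the chute's. 14 mm thick along x, 36 mm wide along y, from 24 to 74 mm above the underside. Grasp it across the 14 mm (fingers closing along the chute's x), fingertips over 26 mm above the underside. Nuts pass beneath it.
- chute_nose (a point): Middle of the lower edge of the chute's open end, the nose (x = -90, y = 0, z = 0 of the chute); axes as the chute's.
- mat: Fixed cork mat, 240 x 100 mm (x, y), 4 mm thick, origin at the centre of its underside on the counter. The chute starts on it, lengthwise, and goes back on it.
- nut0: Brass hexagonal nut, 19 mm across, 8 mm high, 15 g; origin at the centre of its underside, lies flat in the chute at the start.
- nut1: Brass hexagonal nut, 19 mm across, 8 mm high, 15 g; origin at the centre of its underside, lies flat in the chute at the start.
- nut2: Brass hexagonal nut, 19 mm across, 8 mm high, 15 g; origin at the centre of its underside, lies flat in the chute at the start.
- nut3: Brass hexagonal nut, 19 mm across, 8 mm high, 15 g; origin at the centre of its underside, lies flat in the chute at the start.
- nut4: Brass hexagonal nut, 19 mm across, 8 mm high, 15 g; origin at the centre of its underside, lies flat in the chute at the start.
- mug_mid (a point): Centre of a white mug, 76 mm across, 85 mm high; bystander.
- vase_mid (a point): Centre of a blue vase, 72 mm across, 100 mm high; bystander.
- tin_mid (a point): Centre of a copper tin, 68 mm across, 70 mm high; bystander.
There are look-alikes about, which are no part of the job. There is more than one size of the hopper; the one meant has the size given above.

How it is judged (in metres and radians):
On the way, in this order (a step that is already met when the one before it is completed fails the run):
1. with the chute still near level (within 15 degrees), its nose presses the hopper's collar with more than 3 N (contact force between chute and hopper above 3 N and angle between chute's own z axis and vertical below 0.26 rad), for 0.2 s.
2. the chute is tipped by more than 20 degrees, its nose still pressing the collar with more than 2.5 N (contact force between chute and hopper above 2.5 N and angle between chute's own z axis and vertical above 0.35 rad), for 0.3 s.
At the end, for the whole second after the job is handed in: All five nuts lie in the hopper's clear bin below the shutter (within its walls, less than 90 mm above the counter), and the empty chute rests level (within 6 degrees), still and released on the cork mat, its centre within 50 mm of the mat's centre (z of nut0 in the frame of hopper between 0.005 and 0.09 m and x of nut0 in the frame of hopper between -0.055 and 0.055 m and y of nut0 in the frame of hopper between -0.055 and 0.055 m and z of nut1 in the frame of hopper between 0.005 and 0.09 m and x of nut1 in the frame of hopper between -0.055 and 0.055 m and y of nut1 in the frame of hopper between -0.055 and 0.055 m and z of nut2 in the frame of hopper between 0.005 and 0.09 m and x of nut2 in the frame of hopper between -0.055 and 0.055 m and y of nut2 in the frame of hopper between -0.055 and 0.055 m and z of nut3 in the frame of hopper between 0.005 and 0.09 m and x of nut3 in the frame of hopper between -0.055 and 0.055 m and y of nut3 in the frame of hopper between -0.055 and 0.055 m and z of nut4 in the frame of hopper between 0.005 and 0.09 m and x of nut4 in the frame of hopper between -0.055 and 0.055 m and y of nut4 in the frame of hopper between -0.055 and 0.055 m and horizontal distance between chute and mat below 0.05 m and angle between chute's own z axis and vertical below 0.1 rad and height (world z) of chute below 0.01 m and linear speed of chute below 0.02 m/s); the robot touches nothing.
It fails at once if the chute presses on the hopper with more than 20 N (contact force between chute and hopper above 20 N).
It fails at once if the mug is moved more than 20 mm (distance of mug_mid from where it was at the start of the episode above 0.02 m).
It fails at once if the vase is moved more than 20 mm (distance of vase_mid from where it was at the start of the episode above 0.02 m).
It fails at once if the tin is moved more than 20 mm (distance of tin_mid from where it was at the start of the episode above 0.02 m).
It also fails if it takes over 72 s, if anything falls off the work surface, if the arm or the gripper's body presses on something with over 40 N, if the wrist force passes 120 N, or if a joint passes its speed limit or range.

## Working session

There is one attempt and no reset: what is moved stays moved. The work goes in short steps, Python scripts to look and compute and a tool call to move; the robot and the scene stay as the last step left them, time stands still between calls to the robot, and variables do not carry over. Pictures are saved under pics/ and viewed, at most 10 in all, crops included, and the job is handed in when it is done.

Besides the shell and the picture viewer there is one more tool, called as name([rows], argument=value, ...), one row to a line, values as JSON. step_arm: Moves the arm, as the interface text tells. Shift numbers are shares of 0.05 m and turn numbers shares of 4 degrees, none past 1 either way. Its arguments: {"type":"object","properties":{"targets":{"type":"array"}},"required":["targets"]}

```bash
mkdir -p pics; cat > h.py <<'E'
import numpy as np,cv2
from workcell import readout,get_image,ctrl
def snap(name,fn):
    d=get_image(name); cv2.imwrite(f'pics/{fn}.png',d['pixels'][:,:,::-1])
    np.savez(f'pics/{name}.npz',K=d['intrinsics'],E=d['extrinsics']); return d
def cal(name):
    d=np.load(f'pics/{name}.npz'); return d['K'],d['E']
def ray(name,u,v,z):
    K,E=cal(name);R,t=E[:3,:3],E[:3,3];c=-R.T@t
    d=R.T@np.linalg.solve(K,[u,v,1]); return c+d*(z-c[2])/d[2]
def proj(name,p):
    K,E=cal(name);q=K@(E[:3,:3]@np.array(p)+E[:3,3]);return q[:2]/q[2]
E
python3 - <<'E'
from h import *
for n in('top','side'):
    snap(n,n+'0'); K,E=cal(n); print(n,K[0,0],-E[:3,:3].T@E[:3,3])
o=readout.get_obs();print({k:np.round(v,3) for k,v in o.items()})
E
```

```text
top 618.5932405516315 [ 298.51748028  -13.6721525  1430.14333123]
side 503.6100792645617 [ 857.50816444  -86.11022953 1311.15447765]
{'t': np.float64(0.1), 'qpos': array([ 1.131,  0.424,  1.631, -0.   ,  1.089, -0.019]), 'qvel': array([-0.003, -0.002, -0.003,  0.001, -0.   ,  0.   ]), 'joint_torque': array([-0.0000e+00, -5.4562e+01, -2.7433e+01,  6.5000e-02,  1.9000e-02,
       -0.0000e+00]), 'ee_pos': array([255.173, 570.26 , 403.978]), 'orientation': array([-6.560e-01, -3.072e+00,  2.000e-03]), 'ft_force': array([-0.891,  0.236, -0.785]), 'moment': array([ 0.018, -0.023, -0.005]), 'grasp_force': np.float64(0.0), 'width': np.float64(87.876)}
```

View pics/top0.png

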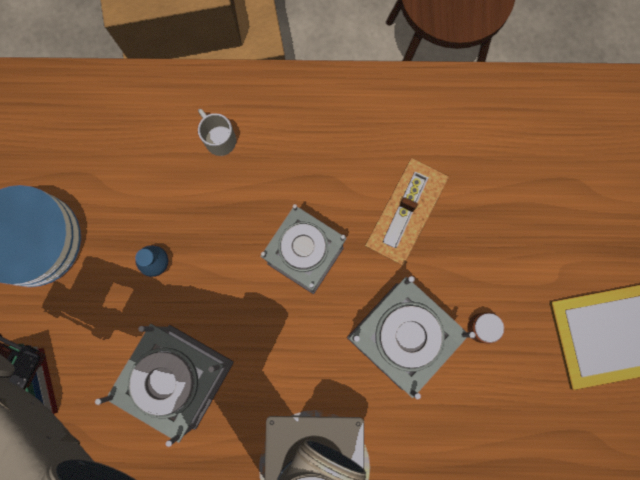

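View pics/side0.png

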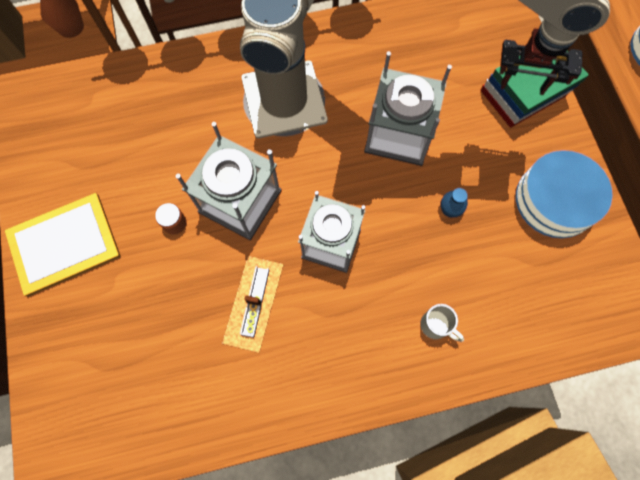

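Three candidate hoppers show in the top view: (303,246) small, (410,336) large and (163,384) large and tall. At about 0.49 px/mm, a 92 mm collar should be about 46 px, which fits only (303,246). I'll confirm that in an enlarged crop that also includes the chute.

```bash
python3 - <<'E'
import cv2
a=cv2.imread('pics/top0.png')[150:310,255:455]; cv2.imwrite('pics/c1.png',cv2.resize(a,None,fx=3.75,fy=3.75,interpolation=cv2.INTER_CUBIC))
a=cv2.imread('pics/side0.png')[185:355,215:375]; cv2.imwrite('pics/c2.png',cv2.resize(a,None,fx=3.5,fy=3.5,interpolation=cv2.INTER_CUBIC))
E
```

```text
(no output)
```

View pics/c1.png

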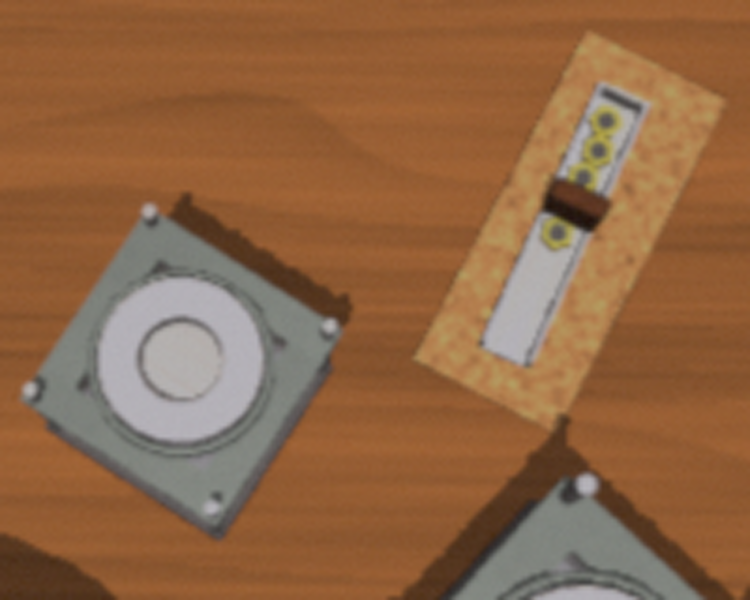

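View pics/c2.png

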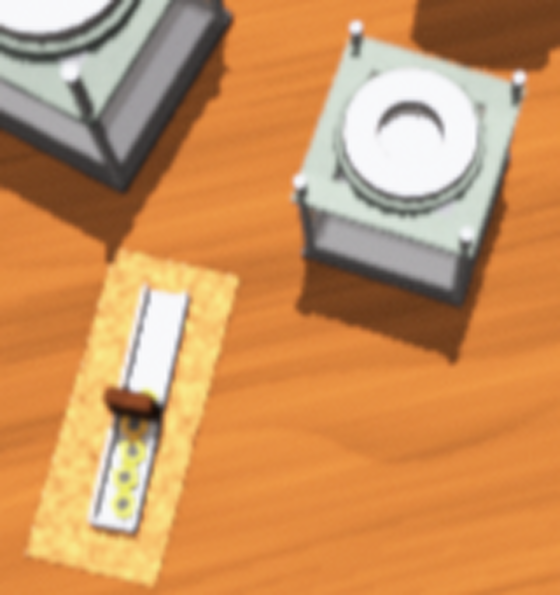

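```bash
cat >> h.py <<'E'
def tri(pt,ps):
    A=[]
    for n,(u,v) in(('top',pt),('side',ps)):
        K,E=cal(n);P=K@E[:3];A+=[u*P[2]-P[0],v*P[2]-P[1]]
    A=np.array(A); A/=np.linalg.norm(A[:,:3],axis=1)[:,None]
    x,r,_,_=np.linalg.lstsq(A[:,:3],-A[:,3],rcond=None); return x
E
python3 - <<'E'
from h import *
c1=lambda x,y:((x+.5)/3.75-.5+255,(y+.5)/3.75-.5+150)
c2=lambda x,y:((x+.5)/3.5-.5+215,(y+.5)/3.5-.5+185)
np.set_printoptions(precision=1,suppress=True)
print('collar',tri(c1(181,358),c2(411,133)))
for z in(150,165,180,195): print(z,ray('top',*c1(181,358),z),ray('side',*c2(411,133),z))
for a,b in(((150,211),(466,235)),((330,327),(300,182)),((32,389),(518,78)),((212,507),(355,28))): print('post',tri(c1(*a),c2(*b)))
N=[ray('top',*c1(*p),28) for p in((482,346),(531,365),(600,84),(648,103))]
S=[ray('side',*c2(*p),28) for p in((187,294),(143,287),(136,531),(92,524))]
for X in(N,S): 
    X=np.array(X);print('chute',X,X.mean(0)); d=X[2:].mean(0)-X[:2].mean(0);print(np.hypot(*d[:2]),np.degrees(np.arctan2(d[1],d[0])))
M=np.array([ray('top',*c1(*p),4) for p in((588,31),(725,100),(415,358),(553,431))]);print('mat',M.mean(0),M)
for n,u,v,z in(('mug',218,134,42),('tin',488,327,70),('vase',150,260,70)):print(n,ray('top',u,v,z))
E
```

```text
collar [473.1  29.1 166.3]
150 [475.4  29.9 150. ] [467.6  30.5 150. ]
165 [473.3  29.4 165. ] [472.6  29.  165. ]
180 [471.2  28.9 180. ] [477.6  27.4 180. ]
195 [469.2  28.3 195. ] [482.7  25.9 195. ]
post [554.1  47.1 171.6]
post [490.7 -52.9 170.5]
post [454.  109.9 173.1]
post [390.8  10.  172.7]
chute [[ 502.  -149.5   28. ]
 [ 490.7 -179.4   28. ]
 [ 667.1 -222.9   28. ]
 [ 655.3 -252.4   28. ]] [ 578.8 -201.1   28. ]
180.41411877831987 -23.940655996100816
chute [[ 510.4 -151.4   28. ]
 [ 497.3 -182.4   28. ]
 [ 673.6 -223.4   28. ]
 [ 661.2 -253.3   28. ]] [ 585.6 -202.6   28. ]
178.4577943767584 -23.58692099923142
mat [ 580.5 -207.5    4. ] [[ 707.8 -219.2    4. ]
 [ 664.  -305.     4. ]
 [ 497.4 -110.3    4. ]
 [ 453.  -195.6    4. ]]
mug [749.  235.9  42. ]
tin [ 311.9 -372.9   70. ]
vase [448.7 371.   70. ]
```

```bash
python3 - <<'E'
from h import *
c1=lambda x,y:((x+.5)/3.75-.5+255,(y+.5)/3.75-.5+150)
c2=lambda x,y:((x+.5)/3.5-.5+215,(y+.5)/3.5-.5+185)
print(ray('top',*c1(580,196),78),ray('side',*c2(132,398),78),tri(c1(580,196),c2(132,398)))
g=np.array([580,-202,0])
a=np.radians(-23.8);R=np.array([[np.cos(a),-np.sin(a),0],[np.sin(a),np.cos(a),0],[0,0,1]])
for z in(24,74):
  for x in(-2,12):
    for y in(-18,18):
      p=g+[0,0,4]+R@[x,y,z];u=proj('top',p);w=proj('side',p);print(z,x,y,(u-[255,150]+.5)*3.75-.5,(w-[215,185]+.5)*3.5-.5)
E
```

```text
[ 585.46392645 -202.95474286   78.        ] [ 588.83603357 -202.3723573    78.        ] [ 587.11555487 -203.54967481   70.41363109]
24 -2 -18 [592.86917129 236.32715918] [116.04686931 392.21014233]
24 -2 18 [539.06491979 212.4624596 ] [163.80368484 400.62069669]
24 12 -18 [601.89785726 215.96558387] [111.90007218 410.74948145]
24 12 18 [548.14586238 192.16514189] [159.80160305 419.21558731]
74 -2 -18 [605.02115107 220.37321176] [105.89886022 378.81483599]
74 -2 18 [549.26341365 195.67937297] [155.46351218 387.52502827]
74 12 -18 [614.35840898 199.3008395 ] [101.56009628 398.01956257]
74 12 18 [558.65680132 174.67588143] [151.28064108 406.78949816]
```

step_arm([
  [[0.3,-0.8,0,0,0,-1,1],[0.3,-0.8,0,0,0,-1,1],[0.3,-0.8,0,0,0,-1,1],[0.3,-0.8,0,0,0,-1,1],[0.3,-0.8,0,0,0,-1,1]],
])

```text
t: 0.72
ee_pos: [330.5, 369.1, 404.4]
orientation: [-1.183, -2.91, 0.001]
ft_force: [0.5, -0.6, 0.4]
width: 88.0
grasp_force: 0.0
```

step_arm([
  [[0.3,-0.8,0,0,0,-1,1],[0.3,-0.8,0,0,0,-1,1],[0.3,-0.8,0,0,0,-1,1],[0.3,-0.8,0,0,0,-1,1],[0.3,-0.8,0,0,0,-1,1]],
])

```text
t: 1.35
ee_pos: [405.5, 169.1, 404.6]
orientation: [-1.67, -2.661, 0.0]
ft_force: [-0.3, -0.8, -0.4]
width: 87.9
grasp_force: 0.0
```

step_arm([
  [[0.3,-0.8,0,0,0,-1,1],[0.3,-0.8,0,0,0,-1,1],[0.3,-0.8,0,0,0,-1,1],[0.3,-0.8,0,0,0,-1,1],[0.3,-0.8,0,0,0,-1,1]],
])

```text
t: 1.98
ee_pos: [480.5, -30.9, 404.5]
orientation: [-2.107, -2.33, 0.0]
ft_force: [-0.9, -0.0, 0.1]
width: 88.0
grasp_force: 0.0
```

step_arm([
  [[0.4,-0.7,0,0,0,-1,1],[0.4,-0.7,0,0,0,-1,1],[0.4,-0.7,0,0,0,-1,1],[0.4,-0.7,0,0,0,-1,1],[0.4,-0.7,0,0,0,-1,1]],
])

```text
t: 2.6
ee_pos: [580.7, -205.7, 404.3]
orientation: [-2.479, -1.928, 0.001]
ft_force: [0.6, 0.7, -0.2]
width: 87.7
grasp_force: 0.0
```

step_arm([
  [[0.1,0.04,-0.6,0,0,-1,1],[0,0,-0.6,0,0,-1,1],[0,0,-0.8,0,0,-0.4,1],[0,0,-0.8,0,0,0,1],[0,0,-0.8,0,0,0,1]],
])

```text
t: 3.22
ee_pos: [585.1, -202.5, 223.2]
orientation: [-2.63, -1.718, 0.0]
ft_force: [0.9, 0.0, -0.0]
width: 87.7
grasp_force: 0.0
```

```bash
python3 - <<'E'
from h import *
d=snap('side','s1');a=d['pixels'][:,:,::-1]
cv2.imwrite('pics/s1c.png',cv2.resize(a[215:375,180:380],None,fx=4,fy=3.75,interpolation=cv2.INTER_CUBIC))
o=readout.get_obs();print(o['ee_pos'],o['orientation'],o['qpos'])
E
```

```text
[ 583.06723331 -201.74821762  218.1447959 ] [-2.62516697 -1.71415086  0.00743191] [-3.52401424e-01  6.64744657e-01  1.73490829e+00 -3.32876717e-05
  7.49848430e-01  6.15011870e-02]
```

View pics/s1c.png

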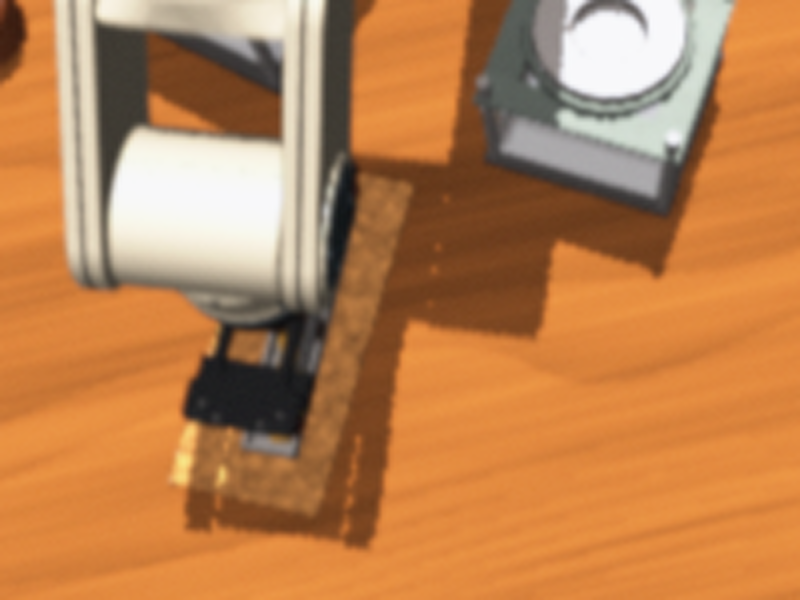

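The picture shows the fingers around the handle area at about (245,390) in the crop, but the arm hides the detail. I'll settle first, then close.

step_arm([
  [[0,0,0,0,0,0,1],[0.02,-0.02,-0.06,0,0,0,1],[0,0,0,0,0,0,0.4],[0,0,0,0,0,0,0],[0,0,0,0,0,0,0]],
])

```text
t: 3.9
ee_pos: [586.4, -203.6, 222.3]
orientation: [2.63, 1.717, 0.001]
ft_force: [-0.3, 0.5, 0.5]
width: 61.1
grasp_force: 0.0
```

step_arm([
  [[0,0,0,0,0,0,0],[0,0,0,0,0,0,0],[0,0,0,0,0,0,0],[0,0,0,0,0,0,0],[0,0,0,0,0,0,0]],
])

```text
t: 4.53
ee_pos: [586.3, -203.5, 221.6]
orientation: [-2.63, -1.718, 0.0]
ft_force: [-0.8, 0.4, -0.6]
width: 14.4
grasp_force: 30.0
```

step_arm([
  [[0,0,0.1,0,0,0,0],[0,0,0.3,0,0,0,0],[0,0,0.5,0,0,0,0],[0,0,0.5,0,0,0,0],[0,0,0.5,0,0,0,0]],
])

```text
t: 5.15
ee_pos: [586.2, -203.5, 318.5]
orientation: [2.63, 1.717, 0.001]
ft_force: [-0.1, 0.3, -2.5]
width: 14.1
grasp_force: 30.0
```

step_arm([
  [[0,0,0.5,0,0,0,0],[0,0,0.5,0,0,0,0],[0,0,0.5,0,0,0,0],[0,0,0.3,0,0,0,0],[0,0,0.1,0,0,0,0]],
])

```text
t: 5.78
ee_pos: [586.3, -203.5, 412.9]
orientation: [2.629, 1.717, 0.002]
ft_force: [0.3, -0.7, -2.6]
width: 14.0
grasp_force: 30.0
```

step_arm([
  [[0,0,0,0,0,-0.1,0],[-0.02,0.1,0,0,0,-0.2,0],[-0.04,0.2,0,0,0,-0.2,0],[-0.05,0.3,0,0,0,-0.2,0],[-0.05,0.3,0,0,0,-0.2,0]],
])

```text
t: 6.4
ee_pos: [578.0, -157.2, 411.5]
orientation: [-2.683, -1.633, 0.0]
ft_force: [0.1, -0.3, -2.2]
width: 13.9
grasp_force: 30.0
```

step_arm([
  [[-0.05,0.3,0,0,0,-0.2,0],[-0.05,0.3,0,0,0,-0.2,0],[-0.05,0.3,0,0,0,-0.2,0],[-0.05,0.3,0,0,0,-0.2,0],[-0.05,0.3,0,0,0,-0.2,0]],
])

```text
t: 7.02
ee_pos: [565.5, -82.2, 411.8]
orientation: [2.739, 1.539, 0.0]
ft_force: [-0.4, 0.3, -1.9]
width: 14.0
grasp_force: 30.0
```

step_arm([
  [[-0.05,0.3,0,0,0,-0.2,0],[-0.05,0.3,0,0,0,-0.1,0],[-0.05,0.3,0,0,0,0,0],[-0.04,0.2,0,0,0,0,0],[-0.02,0.1,0,0,0,0,0]],
])

```text
t: 7.65
ee_pos: [555.1, -22.8, 411.7]
orientation: [2.754, 1.512, -0.0]
ft_force: [0.9, -0.1, -3.9]
width: 13.5
grasp_force: 30.0
```

```bash
python3 - <<'E'
from h import *
d=snap('side','s2');a=d['pixels'][:,:,::-1]
d2=snap('top','t2');b=d2['pixels'][:,:,::-1]
f=lambda im,y,x:cv2.resize(im[y:y+150,x:x+100],None,fx=4,fy=4,interpolation=cv2.INTER_CUBIC)
cv2.imwrite('pics/m2.png',np.hstack([f(a,155,260),f(b,170,265)]))
o=readout.get_obs();print(o['ee_pos'],o['orientation'],o['qpos'],o['ft_force'],o['moment'])
E
```

```text
[555.20985936 -23.13375318 411.67295665] [ 2.75404218e+00  1.51156688e+00 -1.31183746e-04] [-6.30480466e-02  3.13590093e-01  1.77859011e+00 -5.49182365e-05
  1.04948114e+00  5.03849857e-01] [ 0.52055883 -0.52842212 -2.7873564 ] [-0.01821217  0.07552087  0.01727097]
```

View pics/m2.png

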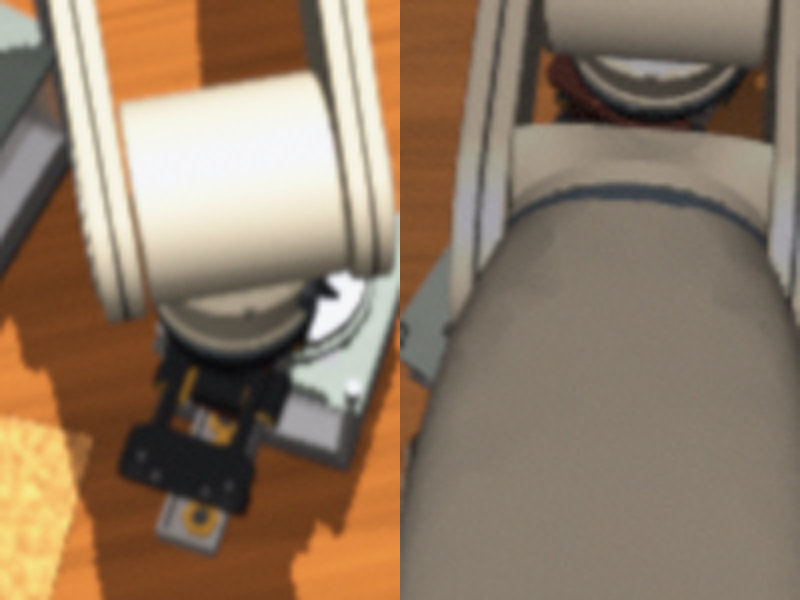

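```bash
python3 - <<'E'
from h import *
np.set_printoptions(precision=1,suppress=True)
o=readout.get_obs();p=o['ee_pos'];a=np.radians(-32.5);ux=np.array([np.cos(a),np.sin(a),0]);uy=np.array([-ux[1],ux[0],0])
f=lambda q:(q-[260,155]+.5)*4-.5
for x,z in((90,0),(90,24),(87,24)):
  print(x,z,[f(proj('side',[p[0],p[1],p[2]-217.7+z]+(x-5)*ux+s*uy)) for s in(-17,17)])
E
python3 -c "
import cv2
a=cv2.imread('pics/s2.png')[250:310,280:340];cv2.imwrite('pics/s2c.png',cv2.resize(a,None,fx=10,fy=10,interpolation=cv2.INTER_CUBIC))"
```

```text
90 0 [array([160.5, 535.9]), array([217.5, 555. ])]
90 24 [array([158.5, 527. ]), array([216.6, 546.5])]
87 24 [array([160.3, 522. ]), array([218.4, 541.4])]
```

View pics/s2c.png

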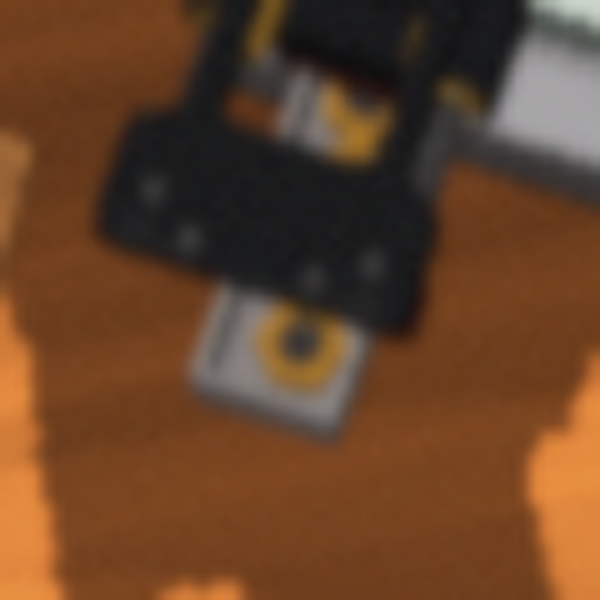

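The tail corners at crop (193,388) and (332,438) match the predicted pose within about 2 mm, and the chute is level with its nuts in place. Next I'll descend and feel for the collar.

step_arm([
  [[0,0,-0.06,0,0,0,0],[0,0,-0.08,0,0,0,0],[0,0,-0.08,0,0,0,0],[0,0,-0.06,0,0,0,0],[0,0,-0.04,0,0,0,0]],
])

```text
t: 8.38
ee_pos: [555.3, -23.6, 395.4]
orientation: [-2.754, -1.511, 0.0]
ft_force: [0.2, 0.3, -3.2]
width: 13.7
grasp_force: 30.0
```

```bash
cat >> h.py <<'E'
def feel(n=4,yaw=-32.5):
    F=[];M=[];P=[]
    for i in range(n):
        get_image('side');o=readout.get_obs();F.append(o['ft_force']);M.append(o['moment']);P.append(o['ee_pos'])
    a=np.radians(yaw);uy=np.array([-np.sin(a),np.cos(a),0])
    np.set_printoptions(precision=3,suppress=True)
    print('t',round(float(o['t']),2),'F',np.mean(F,0),'Fsd',np.std(F,0),'My',np.mean(M,0)@uy,'P',np.mean(P,0),'ori',o['orientation'])
E
python3 -c "from h import *;feel(6)"
```

```text
t 8.68 F [-0.192 -0.254 -2.347] Fsd [0.689 0.553 0.46 ] My 0.07401704916256162 P [555.284 -23.523 395.583] ori [2.754 1.511 0.   ]
```

step_arm([
  [[0,0,-0.02,0,0,0,0],[0,0,-0.02,0,0,0,0],[0,0,-0.02,0,0,0,0],[0,0,-0.02,0,0,0,0],[0,0,-0.02,0,0,0,0]],
])

```text
t: 9.3
ee_pos: [555.3, -23.5, 390.8]
orientation: [-2.754, -1.511, -0.0]
ft_force: [-0.4, 1.3, -0.5]
width: 13.9
grasp_force: 30.0
```

```bash
python3 -c "from h import *;feel(3)"
```

```text
t 9.45 F [-0.496  0.321 -1.08 ] Fsd [0.313 0.5   0.103] My 0.24752222009105915 P [555.291 -23.52  390.667] ori [-2.754 -1.511 -0.   ]
```

step_arm([
  [[0,0,-0.02,0,0,0,0],[0,0,-0.02,0,0,0,0],[0,0,-0.01,0,0,0,0],[0,0,0,0,0,0,0],[0,0,0,0,0,0,0]],
])

```text
t: 10.07
ee_pos: [555.3, -23.5, 388.2]
orientation: [2.754, 1.511, 0.0]
ft_force: [-0.5, 0.3, 1.0]
width: 14.2
grasp_force: 30.0
```

```bash
python3 -c "from h import *;feel(4)"
```

```text
t 10.28 F [-0.496  0.111  0.804] Fsd [0.276 0.578 0.336] My 0.36281390320485085 P [555.307 -23.515 388.228] ori [2.754 1.511 0.   ]
```

step_arm([
  [[0,0,-0.02,0,0,0,0],[0,0,-0.02,0,0,0,0],[0,0,-0.02,0,0,0,0],[0,0,-0.01,0,0,0,0],[0,0,0,0,0,0,0]],
])

```text
t: 10.9
ee_pos: [555.4, -23.6, 385.0]
orientation: [2.754, 1.511, 0.0]
ft_force: [-1.3, 0.3, 5.5]
width: 14.0
grasp_force: 30.0
```

```bash
python3 -c "from h import *;feel(6)"
```

```text
t 11.2 F [-0.983  0.02   5.317] Fsd [0.586 0.64  0.526] My 0.7150670711627659 P [555.359 -23.542 385.044] ori [2.754 1.511 0.   ]
```

Force is about 7.9 N, which is too close to the stop. I'll back off 1 mm at a time.

step_arm([
  [[0,0,0.02,0,0,0,0],[0,0,0,0,0,0,0],[0,0,0,0,0,0,0],[0,0,0,0,0,0,0],[0,0,0,0,0,0,0]],
])

```text
t: 11.82
ee_pos: [555.3, -23.5, 385.7]
orientation: [2.754, 1.511, 0.0]
ft_force: [-0.1, -0.9, 2.5]
width: 14.0
grasp_force: 30.0
```

```bash
python3 -c "from h import *;feel(5)"
```

```text
t 12.07 F [-0.073 -0.349  2.777] Fsd [0.233 0.178 0.358] My 0.3756727389807275 P [555.317 -23.523 385.681] ori [2.754 1.511 0.   ]
```

step_arm([
  [[0,0,0.02,0,0,0,0],[0,0,0,0,0,0,0],[0,0,0,0,0,0,0],[0,0,0,0,0,0,0],[0,0,0,0,0,0,0]],
])

```text
t: 12.7
ee_pos: [555.3, -23.5, 386.7]
orientation: [2.754, 1.511, 0.0]
ft_force: [1.2, 0.0, 2.2]
width: 13.8
grasp_force: 30.0
```

```bash
python3 -c "from h import *;feel(5)"
```

```text
t 12.95 F [ 0.731 -0.577  1.858] Fsd [0.567 0.382 0.211] My 0.21596757487665694 P [555.3   -23.533 386.681] ori [2.754 1.511 0.   ]
```

```bash
cat > tip.py <<'E'
import numpy as np,sys
L,H=float(sys.argv[1]),217.7; t=np.radians(np.arange(0,40.1,2)); u=np.array([.843,-.537])
A=L*np.cos(t)-H*np.sin(t);Z=H*np.cos(t)+L*np.sin(t)
for i in range(20): 
    d=(A[i+1]-A[i])*u/50; print(2*i+2,np.round([*d,(Z[i+1]-Z[i])/50],3),round(A[i+1],1),round(Z[i+1],1))
E
python3 tip.py 83
```

```text
2 [-0.129  0.082  0.055] 75.4 220.5
4 [-0.13   0.083  0.05 ] 67.6 223.0
6 [-0.132  0.084  0.044] 59.8 225.2
8 [-0.133  0.085  0.039] 51.9 227.1
10 [-0.134  0.085  0.033] 43.9 228.8
12 [-0.135  0.086  0.028] 35.9 230.2
14 [-0.136  0.087  0.022] 27.9 231.3
16 [-0.136  0.087  0.017] 19.8 232.1
18 [-0.137  0.087  0.011] 11.7 232.7
20 [-0.137  0.087  0.005] 3.5 233.0
22 [-0.137  0.087 -0.   ] -4.6 232.9
24 [-0.137  0.087 -0.006] -12.7 232.6
26 [-0.137  0.087 -0.012] -20.8 232.1
28 [-0.136  0.087 -0.017] -28.9 231.2
30 [-0.136  0.086 -0.023] -37.0 230.0
32 [-0.135  0.086 -0.029] -45.0 228.6
34 [-0.134  0.085 -0.034] -52.9 226.9
36 [-0.133  0.085 -0.04 ] -60.8 224.9
38 [-0.132  0.084 -0.045] -68.6 222.6
40 [-0.13   0.083 -0.051] -76.4 220.1
```

step_arm([
  [[0,0,-0.01,0,0,0,0],[-0.129,0.082,0.055,-0.269,-0.422,0,0],[-0.13,0.083,0.05,-0.269,-0.422,0,0],[-0.132,0.084,0.044,-0.269,-0.422,0,0],[0,0,0,0,0,0,0]],
])

```text
t: 13.58
ee_pos: [534.9, -10.5, 394.0]
orientation: [2.672, 1.467, 0.077]
ft_force: [-0.2, -0.2, 1.8]
width: 13.6
grasp_force: 30.0
```

```bash
python3 -c "from h import *;feel(5)"
```

```text
t 13.82 F [-1.468  1.059  1.817] Fsd [0.295 0.387 0.423] My 0.8461171789142696 P [535.349 -10.877 393.506] ori [2.674 1.466 0.075]
```

step_arm([
  [[0,0,-0.01,0,0,0,0],[-0.133,0.085,0.039,-0.269,-0.422,0,0],[-0.134,0.085,0.033,-0.269,-0.422,0,0],[-0.135,0.086,0.028,-0.269,-0.422,0,0],[0,0,0,0,0,0,0]],
])

```text
t: 14.45
ee_pos: [515.0, 2.2, 398.5]
orientation: [2.588, 1.422, 0.151]
ft_force: [-1.0, 0.6, 1.6]
width: 13.9
grasp_force: 30.0
```

```bash
python3 -c "from h import *;feel(5)"
```

```text
t 14.7 F [-1.693  1.105  2.203] Fsd [0.399 0.777 0.468] My 0.9680078772467161 P [515.435   1.879 398.133] ori [2.591 1.421 0.148]
```

step_arm([
  [[0,0,-0.01,0,0,0,0],[-0.136,0.087,0.022,-0.269,-0.422,0,0],[-0.136,0.087,0.017,-0.269,-0.422,0,0],[-0.137,0.087,0.011,-0.269,-0.422,0,0],[0,0,0,0,0,0,0]],
])

```text
t: 15.32
ee_pos: [495.0, 14.9, 400.2]
orientation: [2.505, 1.375, 0.218]
ft_force: [-1.0, 1.1, 2.3]
width: 13.9
grasp_force: 30.0
```

```bash
python3 -c "from h import *;feel(4)"
```

```text
t 15.53 F [-2.753  1.936  1.772] Fsd [0.25  0.617 0.429] My 1.1130942771204844 P [495.292  14.73  400.05 ] ori [2.507 1.374 0.217]
```

step_arm([
  [[-0.02,0.013,-0.012,0,0,0,0],[-0.137,0.087,0.005,-0.269,-0.422,0,0],[-0.137,0.087,0,-0.269,-0.422,0,0],[-0.137,0.087,-0.006,-0.269,-0.422,0,0],[0,0,0,0,0,0,0]],
])

```text
t: 16.15
ee_pos: [473.5, 28.6, 399.5]
orientation: [2.419, 1.328, 0.283]
ft_force: [-2.1, 0.1, 1.4]
width: 14.0
grasp_force: 30.0
```

```bash
python3 -c "from h import *;feel(4)"
```

```text
t 16.35 F [-2.219  1.638  2.093] Fsd [0.373 0.465 0.129] My 0.9140372309168856 P [473.768  28.419 399.45 ] ori [2.421 1.327 0.282]
```

step_arm([
  [[-0.01,0.006,-0.012,0,0,0,0],[-0.137,0.087,-0.012,-0.269,-0.422,0,0],[-0.136,0.087,-0.017,-0.269,-0.422,0,0],[-0.136,0.086,-0.023,-0.269,-0.422,0,0],[0,0,0,0,0,0,0]],
])

```text
t: 16.98
ee_pos: [452.5, 42.0, 396.2]
orientation: [2.333, 1.281, 0.343]
ft_force: [-2.4, 0.8, 3.0]
width: 14.1
grasp_force: 30.0
```

```bash
python3 -c "from h import *;feel(4)"
```

```text
t 17.18 F [-3.31   2.19   2.132] Fsd [0.376 0.201 0.273] My 1.1358524218129398 P [452.732  41.745 396.206] ori [2.334 1.28  0.342]
```

step_arm([
  [[-0.01,0.006,-0.016,0,0,0,0],[-0.135,0.086,-0.029,-0.269,-0.422,0,0],[-0.134,0.085,-0.034,-0.269,-0.422,0,0],[-0.133,0.085,-0.04,-0.269,-0.422,0,0],[0,0,0,0,0,0,0]],
])

```text
t: 17.8
ee_pos: [432.0, 55.0, 390.2]
orientation: [2.245, 1.233, 0.4]
ft_force: [-2.8, 1.2, 2.2]
width: 14.0
grasp_force: 30.0
```

```bash
python3 - <<'E'
from h import *
feel(5)
d=snap('side','s3');a=d['pixels'][:,:,::-1];b=snap('top','t3')['pixels'][:,:,::-1]
f=lambda im,y,x:cv2.resize(im[y:y+150,x:x+100],None,fx=4,fy=4,interpolation=cv2.INTER_CUBIC)
cv2.imwrite('pics/m3.png',np.hstack([f(a,165,265),f(b,160,270)]))
E
```

```text
t 18.05 F [-3.233  1.911  2.076] Fsd [0.278 0.431 0.5  ] My 1.2379749341364918 P [432.152  54.83  390.252] ori [2.247 1.231 0.4  ]
```

View pics/m3.png

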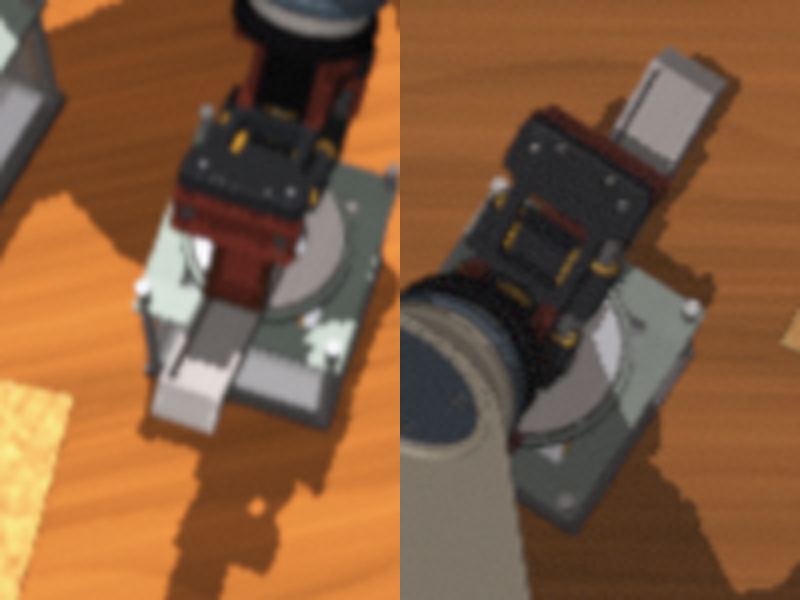

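The tail half of the channel is empty: crop left (205,360), right (670,105). The nuts have slid down. I'll press slightly more so the shutter opens fully.

step_arm([
  [[-0.132,0.084,-0.055,-0.269,-0.422,0,0],[0,0,-0.01,0,0,0,0],[0,0,0,0,0,0,0],[0,0,0,0,0,0,0],[0,0,0,0,0,0,0]],
])

```text
t: 18.77
ee_pos: [425.6, 59.0, 387.1]
orientation: [2.217, 1.216, 0.419]
ft_force: [-4.8, 3.2, 1.5]
width: 13.6
grasp_force: 30.0
```

```bash
python3 -c "from h import *;feel(8)"
```

```text
t 19.18 F [-3.972  3.416  2.721] Fsd [0.429 0.509 0.379] My 1.3490934224325721 P [425.554  59.011 387.088] ori [2.217 1.215 0.419]
```

step_arm([
  [[-0.02,0.013,-0.01,0,0,0,0],[0,0,0,0,0,0,0],[0,0,0,0,0,0,0],[0,0,0,0,0,0,0],[0,0,0,0,0,0,0]],
])

```text
t: 19.8
ee_pos: [424.6, 59.7, 386.7]
orientation: [2.216, 1.215, 0.419]
ft_force: [-1.1, 1.4, 2.7]
width: 14.1
grasp_force: 30.0
```

```bash
python3 - <<'E'
from h import *
feel(8)
a=snap('side','s4')['pixels'][:,:,::-1]
cv2.imwrite('pics/m4.png',cv2.resize(a[210:290,285:385],None,fx=7,fy=7,interpolation=cv2.INTER_CUBIC))
E
```

```text
t 20.2 F [-0.875  1.179  2.156] Fsd [0.362 0.498 0.398] My 0.5240041689190903 P [424.545  59.747 386.631] ori [2.216 1.216 0.419]
```

View pics/m4.png

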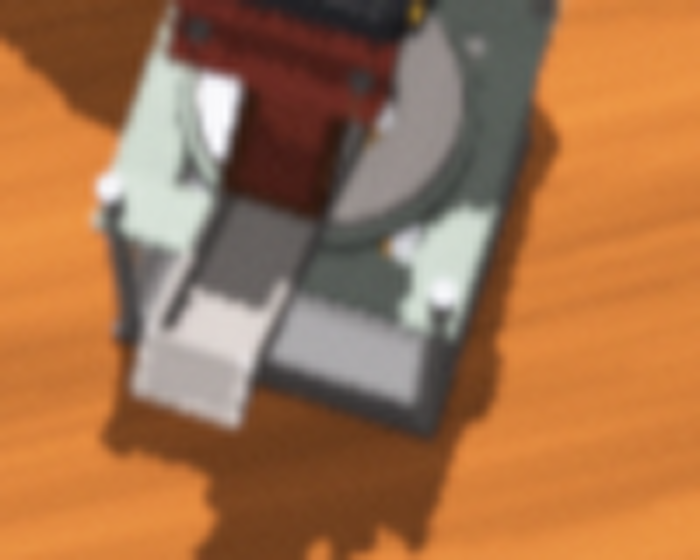

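No nuts can be seen in the chute or behind the near bin wall. The pressure needs to go up to about 5.3 N vertical so the shutter is well open.

step_arm([
  [[0,0,-0.01,0,0,0,0],[0,0,-0.01,0,0,0,0],[0,0,-0.01,0,0,0,0],[0,0,0,0,0,0,0],[0,0,0,0,0,0,0]],
])

```text
t: 20.88
ee_pos: [424.5, 59.7, 385.1]
orientation: [2.216, 1.216, 0.419]
ft_force: [-2.0, 1.4, 3.1]
width: 14.0
grasp_force: 30.0
```

```bash
python3 -c "from h import *;feel(8)"
```

```text
t 21.27 F [-1.385  1.781  3.299] Fsd [0.43  0.588 0.517] My 0.5687770342401969 P [424.478  59.74  385.089] ori [2.216 1.216 0.419]
```

step_arm([
  [[-0.13,0.083,-0.051,-0.269,-0.422,0,0],[0,0,0,0,0,0,0],[0.13,-0.083,0.051,0.269,0.422,0,0],[0,0,0,0,0,0,0],[-0.13,0.083,-0.051,-0.269,-0.422,0,0]],
])

```text
t: 21.9
ee_pos: [418.2, 63.7, 382.6]
orientation: [2.187, 1.198, 0.437]
ft_force: [-1.1, 2.0, 2.5]
width: 13.6
grasp_force: 30.0
```

```bash
python3 -c "from h import *;feel(8)"
```

```text
t 22.3 F [-3.956  3.513  2.876] Fsd [0.984 0.807 0.706] My 1.25117897089988 P [417.741  63.896 382.293] ori [2.188 1.2   0.436]
```

step_arm([
  [[0,0,0.1,0,0,0,0],[0,0,0.3,0,0,0,0],[0,0,0.4,0,0,0,0],[0,0,0.3,0,0,0,0],[0,0,0.1,0,0,0,0]],
])

```text
t: 22.92
ee_pos: [418.2, 63.6, 443.4]
orientation: [2.187, 1.198, 0.438]
ft_force: [0.1, -0.1, -2.7]
width: 13.7
grasp_force: 30.0
```

```bash
python3 -c "from h import *;feel(12)"
```

```text
t 23.52 F [ 0.171  0.103 -2.064] Fsd [0.513 0.494 0.458] My 0.5911338357867774 P [417.92   63.782 442.248] ori [2.187 1.2   0.436]
```

step_arm([
  [[0.3,-0.5,0,0.537,0.843,0,0],[0.3,-0.5,0,0.537,0.843,0,0],[0.3,-0.5,0,0.537,0.843,0,0],[0.3,-0.5,0,0.537,0.843,0,0],[0.3,-0.5,0,0.537,0.843,0,0]],
])

```text
t: 24.15
ee_pos: [493.4, -62.1, 442.5]
orientation: [2.479, 1.36, 0.239]
ft_force: [1.1, 0.8, -2.3]
width: 13.7
grasp_force: 30.0
```

step_arm([
  [[0.3,-0.5,0,0.537,0.843,0,0],[0.3,-0.5,0,0.537,0.843,0,0],[0.3,-0.5,0,0.537,0.843,0,0],[0.3,-0.5,0,0.537,0.843,0,0],[0.3,-0.5,0,0.537,0.843,0,0]],
])

```text
t: 24.78
ee_pos: [568.4, -187.1, 442.3]
orientation: [-2.753, -1.511, 0.002]
ft_force: [0.8, -0.2, -1.5]
width: 13.7
grasp_force: 30.0
```

```bash
python3 - <<'E'
from h import *
feel(6)
d=snap('top','t5')['pixels'].astype(int)
for z in(60,120,155): print(proj('top',[472.5,29,z]))
w=d[205:295,260:348];m=(w[...,0]-w[...,2]>60)&(w[...,0]-w[...,1]<50)
print(m.sum(),np.argwhere(m)[:10]+[205,260]); print(d[246,290:318].tolist())
E
```

```text
t 25.07 F [ 0.183 -0.226 -1.944] Fsd [1.057 0.934 0.751] My 0.029611598257442008 P [ 568.416 -187.039  442.069] ori [2.753 1.511 0.   ]
[304.542 251.91 ]
[303.729 248.362]
[303.22  246.141]
755 [[205 260]
 [205 261]
 [205 263]
 [205 264]
 [205 267]
 [205 268]
 [205 271]
 [205 272]
 [205 273]
 [205 274]]
[[163, 160, 167], [136, 130, 133], [110, 105, 104], [143, 138, 138], [165, 160, 159], [166, 163, 160], [165, 163, 161], [167, 164, 163], [164, 163, 162], [166, 164, 163], [168, 165, 164], [166, 163, 161], [167, 164, 163], [165, 163, 162], [167, 164, 163], [167, 163, 162], [167, 163, 162], [167, 163, 161], [168, 163, 162], [167, 161, 160], [167, 162, 160], [166, 163, 160], [165, 161, 160], [165, 160, 160], [161, 157, 157], [163, 160, 163], [165, 163, 168], [166, 164, 169]]
```

The throat shows a clean grey shutter with no brass, so the nuts went through. Now I'll set the chute back.

step_arm([
  [[0.11,-0.15,-0.5,0,0,0.4,0],[0.11,-0.15,-0.5,0,0,0.4,0],[0.11,-0.15,-0.5,0,0,0.4,0],[0,0,-0.7,0,0,0,0],[0,0,-0.7,0,0,0,0]],
])

```text
t: 25.75
ee_pos: [584.3, -207.8, 297.1]
orientation: [2.686, 1.625, 0.002]
ft_force: [0.2, -1.1, -2.0]
width: 14.0
grasp_force: 30.0
```

step_arm([
  [[0,0,-0.7,0,0,0,0],[0,0,-0.5,0,0,0,0],[0,0,-0.2,0,0,0,0],[0,0,-0.04,0,0,0,0],[0,0,0,0,0,0,0]],
])

```text
t: 26.38
ee_pos: [584.9, -208.6, 226.6]
orientation: [2.687, 1.624, 0.002]
ft_force: [-0.1, -0.2, -1.3]
width: 14.0
grasp_force: 30.0
```

step_arm([
  [[0,0,-0.02,0,0,0,0],[0,0,-0.02,0,0,0,0],[0,0,-0.01,0,0,0,0],[0,0,0,0,0,0,0],[0,0,0,0,0,0,0]],
])

```text
t: 27.0
ee_pos: [584.5, -208.6, 223.0]
orientation: [2.688, 1.624, 0.001]
ft_force: [0.4, 0.2, -1.6]
width: 14.0
grasp_force: 30.0
```

step_arm([
  [[0,0,-0.02,0,0,0,0],[0,0,0,0,0,0,0],[0,0,0,0,0,0,0.2],[0,0,0,0,0,0,0.6],[0,0,0,0,0,0,1]],
])

```text
t: 27.62
ee_pos: [584.6, -208.7, 222.2]
orientation: [2.688, 1.624, 0.001]
ft_force: [0.9, -0.0, -0.0]
width: 34.1
grasp_force: 0.0
```

step_arm([
  [[0,0,0,0,0,0,1],[0,0,0,0,0,0,1],[0,0,0,0,0,0,1],[0,0,0,0,0,0,1],[0,0,0,0,0,0,1]],
])

```text
t: 28.25
ee_pos: [584.5, -208.6, 222.0]
orientation: [2.688, 1.624, 0.0]
ft_force: [-0.8, -0.1, -0.1]
width: 84.1
grasp_force: 0.0
```

step_arm([
  [[0,0,0.1,0,0,0,1],[0,0,0.5,0,0,0,1],[0,0,0.9,0,0,0,1],[0,0,1,0,0,0,1],[0,0,1,0,0,0,1]],
])

```text
t: 28.88
ee_pos: [584.3, -208.6, 398.9]
orientation: [2.688, 1.624, 0.001]
ft_force: [0.3, 0.0, -0.9]
width: 87.8
grasp_force: 0.0
```

step_arm([
  [[-0.2,-0.8,0.5,0,0,0,1],[-0.2,-0.8,0,0,0,0,1],[-0.2,-0.8,0,0,0,0,1],[-0.2,-0.8,0,0,0,0,1],[0,0,0,0,0,0,1]],
])

```text
t: 29.5
ee_pos: [543.5, -370.9, 422.3]
orientation: [2.69, 1.62, 0.0]
ft_force: [0.5, -0.0, -0.1]
width: 87.8
grasp_force: 0.0
```

```bash
python3 - <<'E'
from h import *
a=snap('side','s6')['pixels'][:,:,::-1];b=snap('top','t6')['pixels'][:,:,::-1]
f=lambda im,y,x:cv2.resize(im[y:y+170,x:x+190],(400,358),interpolation=cv2.INTER_CUBIC)
cv2.imwrite('pics/m6.png',np.hstack([f(a,190,190),f(b,150,265)]))
print(readout.get_obs()['ee_pos'])
E
```

```text
[ 544.23168321 -368.55172871  422.04788178]
```

View pics/m6.png

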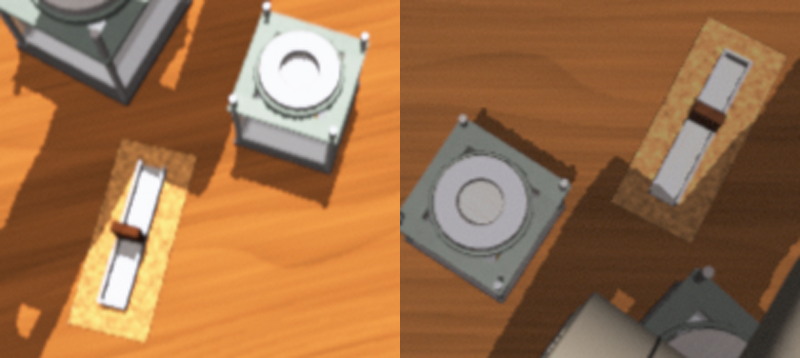

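The chute lies empty and flat on the middle of the mat, at right (705,120). The throat at right (480,200) is clear with its shutter shut, and no nuts are loose anywhere. I'm handing the job in.

```bash
python3 -c "from h import *;print(ctrl.close_job())"
```

```text
the job is handed in; nothing more can be done
None
```

The job is handed in: the chute pressed the collar level, was tipped to about 40° under light pressure, and was set back empty and released on the mat. The nuts are out of the chute and the throat is clear, so I take them to be in the bin, though I never saw them there directly; no verdict came back.

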